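Start the free place of a four-place stirrer

ROBOT

A 7-joint arm with a two-finger parallel gripper is mounted at the origin on a cart in front of the work surface, level with it; the furniture and walls round the work are solid. World frame = base frame: x ahead of the robot, y to its left, z up, the work surface at z = 0. Lengths are in mm, angles in rad, forces in N, time in s.
With the tool pointing down it reaches from about 400 to 925 mm from the base axis. Payload 5.6 kg.
Tool frame: the origin (TCP) lies midway between the tips of the shut fingers; the grasp point (between the pads) lies 19 mm behind it (bot.grip_depth is the x of the grasp point in the tool frame, in mm); x points along the fingers, y is the direction in which the jaws open and shut, and the axes are right-handed (so a half turn about x gives the same grasp; the last joint's range is limited). The gripper opens to 85 mm and grips with 20 to 120 N. Pads are 22 mm wide; open, the fingers measure 114 mm over their backs; the gripper's body (76 mm by 85 mm) begins 54 mm behind the grasp point. The pads swing forward as they close: fully open they stand 13 mm farther back than shut.
Start: joints at [-1.391, 0.468, -0.012, 1.603, 0.006, 1.071, -0.056], TCP at [143.666, 633.931, 231.29] pointing down, gripper open.
Joint ranges: [-2.53, 2.53], [-0.31, 2.02], [-1.57, 1.55], [0.28, 2.44], [-1.29, 4.43], [0.15, 1.84], [-2.92, 2.92]. Speed limits (rad/s): [2.57, 2.57, 3.14, 3.14, 3.14, 3.14, 3.14].

INTERFACE

Orientations are given as a rotation vector (axis times angle).
In Python, from station import bot gives the robot as it stands. The module is installed in compiled form; this text tells all that it offers.
- The arm moves only by the tool jog_arm, never from a script. Its argument "rows" is a list of rows, each a list of 3 entries, a list of its own where there are three numbers: the shift along the world's x, y, z in m, then the turn about the world's z in rad, then the closure, from 0 (fully open) to 1 (shut). A call has 1 to 10 rows; each row is the pose to reach, as a shift and turn from the pose commanded when the call began; what a row does not reach only later rows make up. A row lasts 1/8 s, in which the tool goes at most 62.5 mm and 10.7 degrees, less where a joint would pass 70% of its speed; a pose out of reach is approached as far as the arm can. A call with a gripper value outside its range is refused whole. The fingers move at their own pace and stop on an object; "squeeze" is the grip in N (left out, the last holds). Time passes only in rows, so rows that repeat a pose let the fingers close. It gives the time, the measured TCP pose, the force and the opening at its end, in the units of the state.
- bot.get_obs(): the state, without advancing time (a new reading comes with each control period).
- bot.capture(name): name is "side" or "top"; returns the picture (400x640x3 uint8, blue, green, red); there is no depth.
- bot.calibration(name): a dict with "mtx" (3x3 intrinsics, pixels), "T" (4x4, takes a point from camera to world coordinates). Camera axes: x right, y down, z forward; pixel columns grow to the right and rows downward; lengths in mm; the calibration is good to about 2 mm. A picture is of the moment at which its call begins. calibration takes no time and is no camera call.
- bot.sign_off(): hands the job in, once; it reports no verdict.
The state is a dict: "clock": time; "joint_positions": joint angles; "qvel": joint speeds; "joint_torque": joint torques, N m; "tool_pos": TCP position; "eef_rot": TCP orientation; "ft_force": force on the tool from outside, world axes, zero at the start; "moment": the same for the moment, N m; "opening": opening from 0.0 (shut) to 1.0 (fully open).
Only numpy, scipy, OpenCV 4.12 (cv2) and the standard library are available. Lean on these libraries where they do the work, as an engineer would, in place of code of your own. Each camera call takes 0.05 s, during which the arm holds its last target.

TASK

Set the small reagent bottle down upright on the middle of the stirrer's free plate, the one with the thin rubber mat, and let go. Then turn the knob straight in front of that plate clockwise until its nose points straight at the bottle. Do not touch the other three knobs, even lightly, and leave the other vessels and bottles standing where they are.

Things in the scene. Friction and masses are not known exactly. Their poses are not given: they have to be found in the camera images.
- stirrer: fixed white four-place stirrer, 196 (x) x 352 (y) mm, slightly turned. Origin under its centre at worktop level; x to its back, y to its left, z up. Rear half: deck 30 mm high with four plates at local x = +46 mm. Front half (local x -97 to -3 mm): strip 65 mm high with four knobs at local x = -50 mm. Both at local y = +126, +42, -42, -126 mm, each knob straight in front of its plate
- mat: thin black rubber disc, 64 mm across, 3 mm thick, fixed on the centre of the one free plate (any of the four); origin at the centre of its underside, z up. The other three plates carry vessels
- bottle: the small reagent bottle with screw cap, loose, 0.11 to 0.2 kg: body 56 mm across up to about 77 mm, then the cap, 36 mm across, from 77 to 105 mm high. Starts standing on the worktop right of the stirrer, in any of three spots shared with the tall bottle and the tub. Origin at the centre of its underside, z up
- tall_bottle: bystander: taller reagent bottle, loose, 68 mm across, cap 36 mm across from 112 to 140 mm high; origin at the centre of its underside
- tub: bystander: screw-top tub, loose, 66 mm across, 75 mm high; origin at the centre of its underside
- flask: conical glass flask, loose, standing on a plate: 65 mm across at the foot, 105 mm high; origin at the centre of its underside
- beaker_small: glass beaker, loose, standing on a plate: 64 mm across, 72 mm high; origin at the centre of its underside
- beaker_large: glass beaker, loose, standing on a plate: 71 mm across, 85 mm high; origin at the centre of its underside
- plate1 (a point): centre of the leftmost (+y end) plate (steel disc 74 mm across), on the deck's surface
- knob1 (a joint): turn of the leftmost (+y end) knob, rad: 0 with its nose to the stirrer's left (+y), growing clockwise seen from above; pi/2 with its nose straight back at its plate; stops at 0 and 2.4. Light friction (0.06 N m), stays where it is left
- grip1 (a point): on the axis of the leftmost (+y end) knob, 95 mm above the worktop, where to grip it. The knob is an upright black bar 64 mm long, 14 mm thick (tapering over the last 20 mm to the nose), from 77 to 107 mm above the worktop; nose 34 mm, tail 30 mm from the axis; a white line on top runs to the nose. Neighbouring axes are 84 mm apart
- nose1 (a point): tip of the nose of the leftmost (+y end) knob, 34 mm from its axis, 95 mm above the worktop
- plate2 (a point): centre of the second from the left plate (steel disc 74 mm across), on the deck's surface
- knob2 (a joint): turn of the second from the left knob, rad: 0 with its nose to the stirrer's left (+y), growing clockwise seen from above; pi/2 with its nose straight back at its plate; stops at 0 and 2.4. Light friction (0.06 N m), stays where it is left
- grip2 (a point): on the axis of the second from the left knob, 95 mm above the worktop, where to grip it. The knob is an upright black bar 64 mm long, 14 mm thick (tapering over the last 20 mm to the nose), from 77 to 107 mm above the worktop; nose 34 mm, tail 30 mm from the axis; a white line on top runs to the nose. Neighbouring axes are 84 mm apart
- nose2 (a point): tip of the nose of the second from the left knob, 34 mm from its axis, 95 mm above the worktop
- plate3 (a point): centre of the third from the left plate (steel disc 74 mm across), on the deck's surface
- knob3 (a joint): turn of the third from the left knob, rad: 0 with its nose to the stirrer's left (+y), growing clockwise seen from above; pi/2 with its nose straight back at its plate; stops at 0 and 2.4. Light friction (0.06 N m), stays where it is left
- grip3 (a point): on the axis of the third from the left knob, 95 mm above the worktop, where to grip it. The knob is an upright black bar 64 mm long, 14 mm thick (tapering over the last 20 mm to the nose), from 77 to 107 mm above the worktop; nose 34 mm, tail 30 mm from the axis; a white line on top runs to the nose. Neighbouring axes are 84 mm apart
- nose3 (a point): tip of the nose of the third from the left knob, 34 mm from its axis, 95 mm above the worktop
- plate4 (a point): centre of the rightmost plate (steel disc 74 mm across), on the deck's surface
- knob4 (a joint): turn of the rightmost knob, rad: 0 with its nose to the stirrer's left (+y), growing clockwise seen from above; pi/2 with its nose straight back at its plate; stops at 0 and 2.4. Light friction (0.06 N m), stays where it is left
- grip4 (a point): on the axis of the rightmost knob, 95 mm above the worktop, where to grip it. The knob is an upright black bar 64 mm long, 14 mm thick (tapering over the last 20 mm to the nose), from 77 to 107 mm above the worktop; nose 34 mm, tail 30 mm from the axis; a white line on top runs to the nose. Neighbouring axes are 84 mm apart
- nose4 (a point): tip of the nose of the rightmost knob, 34 mm from its axis, 95 mm above the worktop
There are look-alikes about, which are no part of the job. Leave any pink look-alike of the flask alone.

How it is judged:
By the outcome, as a careful person would: the job done as asked, in the order asked, and still so for the second after the job is handed in, with the robot touching nothing.
It also fails if it takes over 51 s, if anything falls off the work surface, if the arm or the gripper's body presses on something with over 40 N, if the wrist force passes 120 N, or if a joint passes its speed limit or range.

## Working session

There is one attempt and no reset: what is moved stays moved. The work goes in short steps, Python scripts to look and compute and a tool call to move; the robot and the scene stay as the last step left them, time stands still between calls to the robot, and variables do not carry over. Pictures are saved under pics/ and viewed, and the job is handed in when it is done.

Besides the shell and the picture viewer there is one more tool, called after "Call:" by a JSON object that holds its "op" and its "data". jog_arm: Moves the arm, as the interface text tells. Its arguments: {"type":"object","properties":{"rows":{"type":"array","items":{"type":"array"}},"squeeze":{"type":"number"}},"required":["rows"]}

```bash
mkdir -p pics
python3 - <<'E'
from station import bot
import cv2,json,numpy as np
np.set_printoptions(precision=4,suppress=True)
print(bot.get_obs(), bot.grip_depth)
for n in("side","top"):
    im=bot.capture(n); cv2.imwrite(f"pics/{n}0.png",im)
    print(n,bot.calibration(n))
E
```

```text
{'clock': 0.0, 'joint_positions': array([-1.391 ,  0.4684, -0.0116,  1.6037,  0.006 ,  1.0714, -0.0563]), 'qvel': array([ 0.0012,  0.0008, -0.0001,  0.0003,  0.0001, -0.0018,  0.0007]), 'joint_torque': array([ -0.    , -53.2382,   0.0218, -25.1308,   0.0115,   0.0076,
        -0.    ]), 'tool_pos': array([143.5843, 633.3579, 230.3173]), 'eef_rot': array([ 0.1736,  1.5638, -0.1764]), 'ft_force': array([ 0.1734, -0.1651,  0.1813]), 'moment': array([-0.01  , -0.0286,  0.0239]), 'opening': 1.0022585771545895} -18.700000000000003
side {'mtx': array([[371.825 ,   0.    , 318.5926],
       [  0.    , 371.825 , 207.782 ],
       [  0.    ,   0.    ,   1.    ]]), 'T': array([[ -0.9635,  -0.1581,   0.2161, 338.6715],
       [ -0.2675,   0.6051,  -0.7499, 764.629 ],
       [ -0.0122,  -0.7803,  -0.6253, 713.6314],
       [  0.    ,   0.    ,   0.    ,   1.    ]])}
top {'mtx': array([[476.7919,   0.    , 322.101 ],
       [  0.    , 476.7919, 204.32  ],
       [  0.    ,   0.    ,   1.    ]]), 'T': array([[   0.025 ,   -0.9831,    0.1816,  299.3801],
       [  -0.9996,   -0.0218,    0.0194,   -0.6394],
       [  -0.0151,   -0.182 ,   -0.9832, 1424.5826],
       [   0.    ,    0.    ,    0.    ,    1.    ]])}
```

View pics/top0.png

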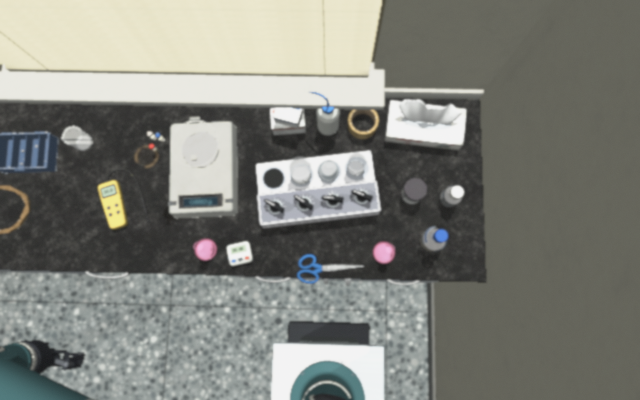

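View pics/side0.png

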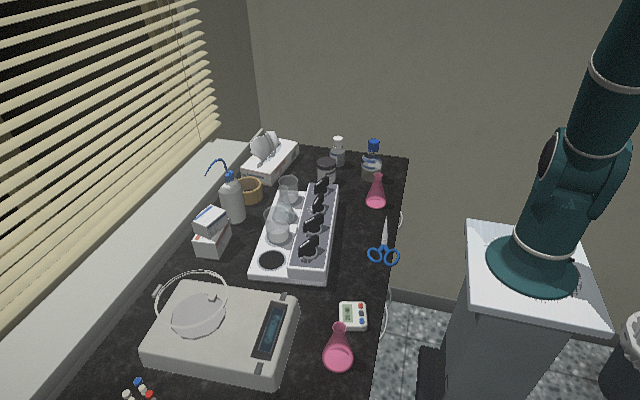

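The top view shows the mat on the leftmost plate at (273,178), with its knob at about (274,205). Right of the stirrer there are three candidates: a dark tub at (414,190), a white-capped bottle at (453,195) and a blue-capped one at (436,238). I'll enlarge both views to tell the bottles apart.

Run:
```python
import cv2,numpy as np
t=cv2.imread("pics/top0.png");s=cv2.imread("pics/side0.png")
cv2.imwrite("pics/c1.png",cv2.resize(t[140:280,240:480],None,fx=3.33,fy=3.33,interpolation=cv2.INTER_CUBIC))
cv2.imwrite("pics/c2.png",cv2.resize(s[125:290,235:420],None,fx=3.6,fy=3.6,interpolation=cv2.INTER_CUBIC))
```

```text
(no output)
```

View pics/c1.png

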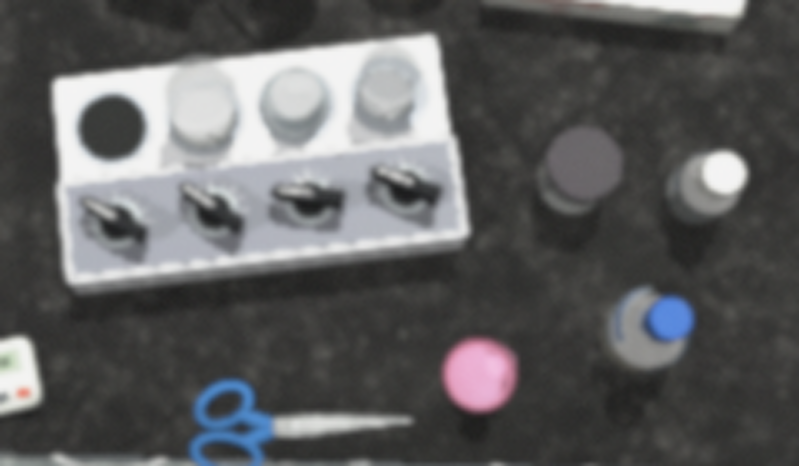

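View pics/c2.png

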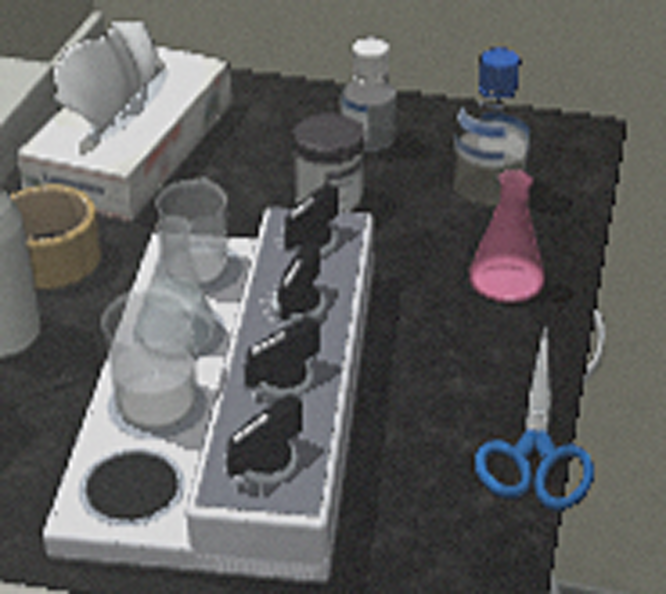

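The crops show two candidates: the white-capped bottle (top 453,195; side 338,150) and the blue-capped bottle (top 436,238; side 373,155). The white-capped one looks smaller. I'll triangulate the caps to confirm it, then measure the mat, the stirrer and the knob.

```bash
cat > h.py <<'E'
import cv2,numpy as np
from station import bot
np.set_printoptions(precision=2,suppress=True)
C={n:bot.calibration(n) for n in("side","top")}
def ray(n,p):
    c=C[n];d=c["T"][:3,:3]@np.linalg.solve(c["mtx"],[p[0],p[1],1.]);return c["T"][:3,3],d/np.linalg.norm(d)
def onz(n,p,z):
    o,d=ray(n,p);return o+d*(z-o[2])/d[2]
def tri(p_top,p_side):
    (a,d),(b,e)=ray("top",p_top),ray("side",p_side)
    st=np.linalg.lstsq(np.c_[d,-e],b-a,rcond=None)[0]
    P,Q=a+d*st[0],b+e*st[1];return (P+Q)/2,np.linalg.norm(P-Q)
def proj(n,P):
    c=C[n];q=c["mtx"]@(c["T"][:3,:3].T@(np.asarray(P,float)-c["T"][:3,3]));return q[:2]/q[2]
def blobs(im,mask,roi,amin=8):
    x0,y0,x1,y1=roi;m=np.zeros(mask.shape,np.uint8);m[y0:y1,x0:x1]=mask[y0:y1,x0:x1]
    n,l,s,c=cv2.connectedComponentsWithStats(m.astype(np.uint8))
    return [(s[i].tolist(),c[i]) for i in range(1,n) if s[i][4]>=amin]
E
python3 - <<'E'
from h import *
t=cv2.imread("pics/top0.png");s=cv2.imread("pics/side0.png")
def hsv(i):return cv2.cvtColor(i,cv2.COLOR_BGR2HSV)
ht,hs=hsv(t),hsv(s)
print("white top",blobs(t,(ht[...,2]>190)&(ht[...,1]<50),(440,175,475,210)))
print("blue top",blobs(t,cv2.inRange(ht,(100,120,80),(125,255,255)),(425,220,455,255)))
print("white side",blobs(s,(hs[...,2]>150)&(hs[...,1]<60),(325,130,352,170)))
print("blue side",blobs(s,cv2.inRange(hs,(105,120,60),(125,255,255)),(360,130,390,165)))
print("mat top",blobs(t,ht[...,2]<90,(262,166,287,190)))
print("mat side",blobs(s,hs[...,2]<90,(255,245,289,272)))
# knob white lines top
print("kn",blobs(t,(ht[...,2]>235),(258,190,380,222),3))
print("kn side",blobs(s,(hs[...,2]>200),(295,170,330,260),3))
cv2.imwrite("pics/c3.png",cv2.resize(t[160:225,250:320],None,fx=9,fy=9,interpolation=cv2.INTER_CUBIC))
cv2.imwrite("pics/c4.png",cv2.resize(s[225:290,240:335],None,fx=8,fy=8,interpolation=cv2.INTER_CUBIC))
E
```

```text
white top [([451, 186, 13, 12, 124], array([456.77, 191.48]))]
blue top [([434, 229, 15, 13, 147], array([441.03, 235.21]))]
white side [([333, 135, 10, 6, 42], array([337.45, 137.74]))]
blue side [([368, 138, 11, 14, 107], array([373.24, 144.48])), ([367, 161, 7, 2, 8], array([370.25, 161.5 ]))]
mat top [([265, 169, 18, 18, 248], array([273.12, 177.94]))]
mat side [([259, 251, 25, 19, 362], array([271.17, 259.65]))]
kn [([259, 190, 28, 5, 81], array([270.25, 191.16]))]
kn side [([295, 184, 15, 34, 103], array([301.38, 202.14])), ([295, 219, 5, 12, 21], array([296.9 , 224.76])), ([295, 235, 2, 5, 5], array([295.2, 237. ])), ([329, 234, 1, 5, 5], array([329., 236.])), ([328, 240, 1, 6, 6], array([328. , 242.5])), ([326, 247, 2, 13, 13], array([326.46, 253.  ]))]
```

View pics/c3.png

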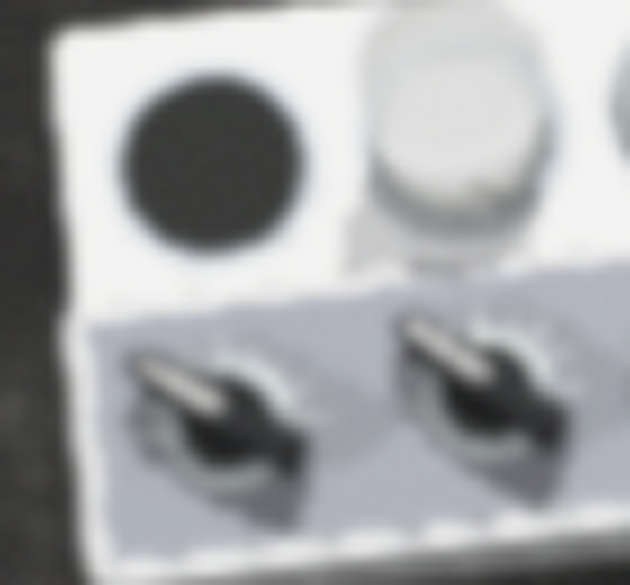

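View pics/c4.png

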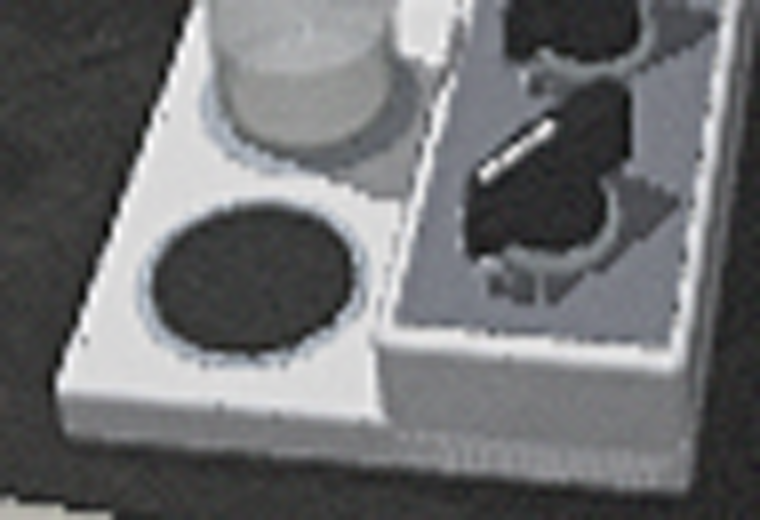

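Run:
```python
from h import *
print("white cap mid/side-top-face: ", tri((456.8,191.5),(337.5,137.7)))
print("blue cap", tri((441,235.2),(373.2,140)))
print("mat", tri((273.1,177.9),(271.2,259.65)), onz("top",(273.1,177.9),33),onz("side",(271.2,259.65),33))
# stirrer corners
A=onz("top",(255.9,163.4),30);B=onz("top",(371.2,151.1),30);F=onz("top",(261.6,222.6),65);G=onz("top",(380.5,210.6),65)
print("rear L,R",A,B,np.linalg.norm(A-B),"front",F,G,np.linalg.norm(F-G))
for u,v in((A,B),(F,G)):
    d=u-v; print("yaw",np.arctan2(-d[0],d[1]))
print("knob nose",tri((264.5,199.5),(300,247.2)),"line end",tri((273.9,205),(309.4,240)),"tail",tri((283.3,210.5),(318.7,235.6)))
for p in((264.5,199.5),(273.9,205),(283.3,210.5)):print(onz("top",p,107))
for p in((299,248),(309.4,240),(318.7,235.6)):print(onz("side",p,107))
# dark-bar strip mask
t=cv2.imread("pics/top0.png");b,g,r=[t[...,i].astype(int) for i in range(3)]
m=((b-r)>8)&(b>130)&(b<215); 
m=cv2.morphologyEx(m.astype(np.uint8),cv2.MORPH_CLOSE,np.ones((13,13)))
m[:150]=0;m[230:]=0;m[:,:250]=0;m[:,390:]=0
n,l,s,c=cv2.connectedComponentsWithStats(m);k=1+np.argmax(s[1:,4]);
cn=cv2.findContours((l==k).astype(np.uint8),0,1)[0][0]
P=np.array([onz("top",q[0],65)[:2] for q in cn],np.float32);R=cv2.minAreaRect(P);print(R)
```

```text
white cap mid/side-top-face:  (array([ 589.09, -353.41,  103.53]), np.float64(1.0430324909289084))
blue cap (array([ 459.94, -297.89,  140.86]), np.float64(1.9399902436960903))
mat (array([634.15, 176.24,  30.95]), np.float64(0.3245806665966148)) [633.83 176.02  33.  ] [633.1  178.01  33.  ]
rear L,R [678.54 230.56  30.  ] [ 724.36 -117.91   30.  ] 351.4713300737329 front [492.99 199.39  65.  ] [ 535.8 -142.9   65. ] 344.960716168571
yaw 0.1307385585061666
yaw 0.12441250936697419
knob nose (array([551.97, 188.01, 107.04]), np.float64(1.9390852753071606)) line end (array([537.01, 160.71, 108.23]), np.float64(1.0759509574620125)) tail (array([522.36, 134.19, 102.09]), np.float64(2.2771908483947225))
[552.95 188.18 107.  ]
[537.78 160.94 107.  ]
[522.68 133.83 107.  ]
[552.41 191.1  107.  ]
[536.86 159.52 107.  ]
[519.72 139.33 107.  ]
((596.6138916015625, 43.34992980957031), (157.07208251953125, 334.188720703125), 8.211371421813965)
```

The triangulated white cap top is at z≈104 mm, which matches the small bottle (105). The blue cap is at 141 mm, so that one is the tall bottle. The target is therefore the white-capped bottle, and the mat is on plate 1. Next I'll work out the tool yaw and refine the numbers.

Run:
```python
from h import *
from scipy.spatial.transform import Rotation as R
o=bot.get_obs();print(R.from_rotvec(o["eef_rot"]).as_matrix())
print(onz("top",(456.8,191.5),105),onz("side",(337.5,137.7),105))
print("tub",onz("top",(415,188.5),75))
# check yaw by predicting stirrer geometry from mat + yaw
M=np.array([633.8,176.5]);y=.13
X=np.array([np.cos(y),np.sin(y)]);Y=np.array([-X[1],X[0]])
O=M-46*X-126*Y
L=lambda a,b,z:np.r_[O+a*X+b*Y,z]
for nm,a,b,z in(("rearL",98,176,30),("rearR",98,-176,30),("frL",-97,176,65),("frR",-97,-176,65),("axis1",-50,126,107),("axis4",-50,-126,107)):
    print(nm,L(a,b,z),proj("top",L(a,b,z)),proj("side",L(a,b,z)))
```

```text
[[-0.    0.22  0.98]
 [-0.    0.98 -0.22]
 [-1.   -0.    0.  ]]
[ 588.24 -353.05  105.  ] [ 589.03 -350.82  105.  ]
tub [ 601.05 -241.12   75.  ]
rearL [678.88 232.82  30.  ] [255.16 163.28] [245.38 273.02]
rearR [ 724.51 -116.21   30.  ] [370.64 151.04] [278.04 188.57]
frL [485.52 207.54  65.  ] [258.66 225.1 ] [325.32 271.2 ]
frR [ 531.16 -141.49   65.  ] [380.01 212.17] [340.01 183.84]
axis1 [538.61 164.06 107.  ] [272.81 204.68] [308.13 241.16]
axis4 [571.28 -85.82 107.  ] [361.8  195.22] [322.36 180.61]
```

Run:
```python
import cv2
t=cv2.imread("pics/top0.png")
cv2.imwrite("pics/c5.png",cv2.resize(t[180:230,310:400],None,fx=8,fy=8,interpolation=cv2.INTER_CUBIC))
```

```text
(no output)
```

View pics/c5.png

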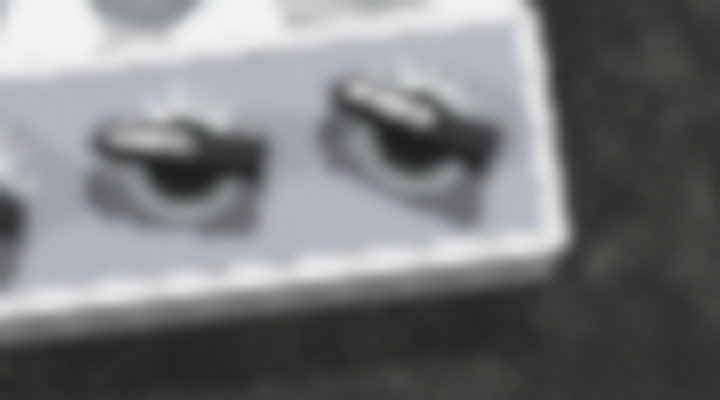

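Call:
{"op": "jog_arm", "data": {"rows": [[[0.36, -0.45, 0.07], -1.85, 0.2], [[0.36, -0.45, 0.07], -1.85, 0.2], [[0.36, -0.45, 0.07], -1.85, 0.2], [[0.36, -0.45, 0.07], -1.85, 0.2], [[0.36, -0.45, 0.07], -1.85, 0.2], [[0.36, -0.45, 0.07], -1.85, 0.2], [[0.36, -0.45, 0.07], -1.85, 0.2], [[0.36, -0.45, 0.07], -1.85, 0.2], [[0.36, -0.45, 0.07], -1.85, 0.2], [[0.36, -0.45, 0.07], -1.85, 0.2]], "squeeze": 40}}

```text
clock: 1.35
tool_pos: [505.9, 179.5, 301.9]
eef_rot: [1.578, 0.919, -1.576]
ft_force: [-0.7, 0.9, -0.1]
opening: 0.799
```

Call:
{"op": "jog_arm", "data": {"rows": [[[0.085, -0.536, 0], 0, 0.2], [[0.085, -0.536, 0], 0, 0.2], [[0.085, -0.536, 0], 0, 0.2], [[0.085, -0.536, 0], 0, 0.2], [[0.085, -0.536, 0], 0, 0.2], [[0.085, -0.536, 0], 0, 0.2], [[0.085, -0.536, 0], 0, 0.2], [[0.085, -0.536, 0], 0, 0.2], [[0.085, -0.536, -0.05], 0, 0.2], [[0.085, -0.536, -0.1], 0, 0.2]]}}

```text
clock: 2.6
tool_pos: [587.4, -356.8, 200.1]
eef_rot: [1.57, 0.922, -1.573]
ft_force: [-0.2, -0.1, -1.4]
opening: 0.797
```

Run:
```python
from h import *
from scipy.spatial.transform import Rotation as R
o=bot.get_obs();print(o["tool_pos"],o["joint_positions"],R.from_rotvec(o["eef_rot"]).as_matrix()[:,1])
t=bot.capture("top");s=bot.capture("side")
cv2.imwrite("pics/d1.png",np.hstack([cv2.resize(t[120:280,360:500],None,fx=2.8,fy=2.8),cv2.resize(s[40:200,290:430],None,fx=2.8,fy=2.8)]))
```

```text
[ 587.43 -356.85  200.11] [ 0.04  0.63  0.7   1.57 -0.44  1.1   0.33] [ 0.87 -0.49  0.  ]
```

View pics/d1.png

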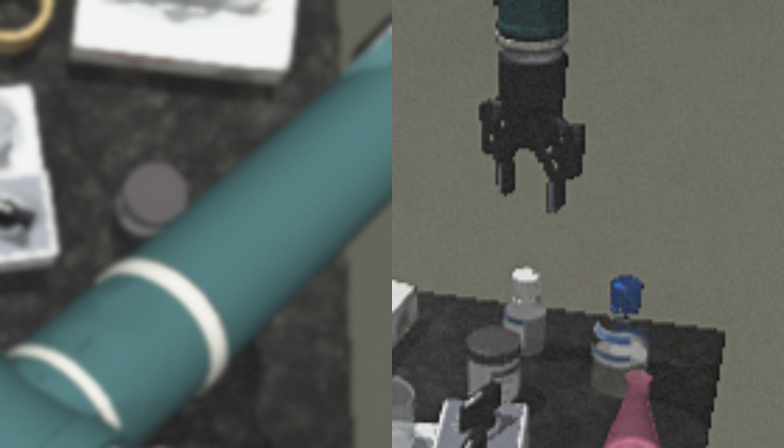

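The side view shows the gripper centred above the white cap. The top view is blocked by the arm. I'll settle just above the cap before going down.

Call:
{"op": "jog_arm", "data": {"rows": [[[0, 0, -0.06], 0, 0.2], [[0, 0, -0.08], 0, 0.2], [[0, 0, -0.08], 0, 0.2], [[0, 0, -0.08], 0, 0.2]]}}

```text
clock: 3.2
tool_pos: [590.1, -352.8, 124.0]
eef_rot: [1.569, 0.925, -1.566]
ft_force: [0.1, -0.5, 0.7]
opening: 0.803
```

Run:
```python
from h import *
o=bot.get_obs();print(o["tool_pos"])
s=bot.capture("side")
cv2.imwrite("pics/d2.png",cv2.resize(s[80:180,290:410],None,fx=6,fy=6))
print(proj("side",o["tool_pos"]))
```

```text
[ 590.07 -352.84  124.05]
[337.45 132.34]
```

View pics/d2.png

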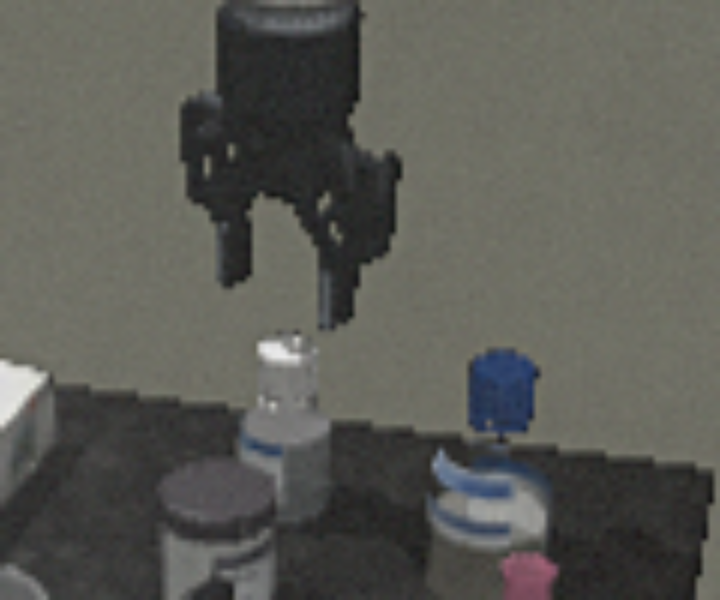

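The fingers straddle the cap, and the cap centre at (338,138) lines up with the TCP column of 337.5. Going down to grip.

Call:
{"op": "jog_arm", "data": {"rows": [[[0, 0, -0.03], 0, 0.2], [[0, 0, -0.042], 0, 0.2], [[0, 0, -0.042], 0, 0.3], [[0, 0, -0.042], 0, 0.45], [[0, 0, -0.042], 0, 0.7], [[0, 0, -0.042], 0, 0.8], [[0, 0, -0.042], 0, 0.8], [[0, 0, -0.042], 0, 0.8]], "squeeze": 40}}

```text
clock: 4.25
tool_pos: [589.0, -352.6, 80.7]
eef_rot: [1.569, 0.927, -1.568]
ft_force: [-1.9, 0.7, 6.3]
opening: 0.401
```

Run:
```python
from h import *
o=bot.get_obs();print(o["tool_pos"],o["opening"])
s=bot.capture("side")
cv2.imwrite("pics/d3.png",cv2.resize(s[80:180,290:410],None,fx=6,fy=6))
```

```text
[ 589.01 -352.58   80.65] 0.40131762577883245
```

View pics/d3.png

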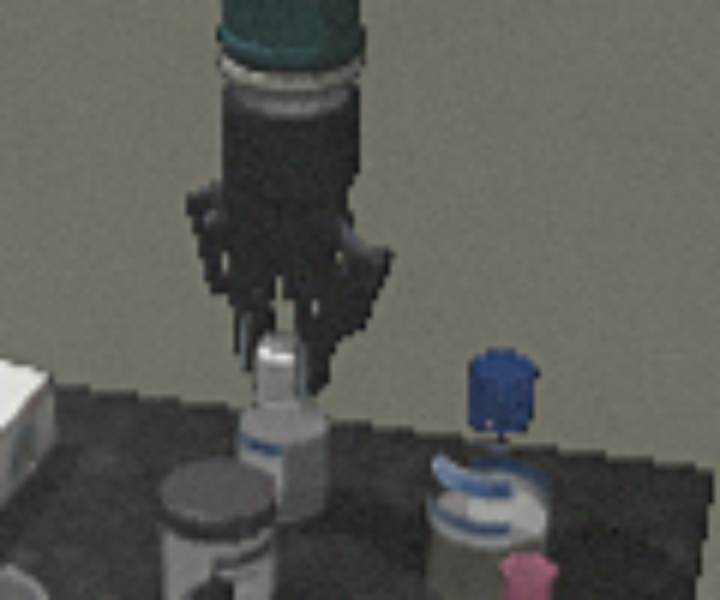

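The fingers hold the cap (opening 0.40 ≈ 34 mm). Lifting.

Call:
{"op": "jog_arm", "data": {"rows": [[[0, 0, 0.01], 0, 0.8], [[0, 0, 0.03], 0, 0.8], [[0, 0, 0.08], 0, 0.8], [[0, 0, 0.14], 0, 0.8], [[0, 0, 0.2], 0, 0.8], [[0, 0, 0.2], 0, 0.8]]}}

```text
clock: 5.05
tool_pos: [590.5, -354.5, 286.9]
eef_rot: [1.572, 0.917, -1.561]
ft_force: [-0.0, 0.2, -2.0]
opening: 0.401
```

Run:
```python
from h import *
o=bot.get_obs();print(o["tool_pos"],o["opening"],o["ft_force"])
s=bot.capture("side")
cv2.imwrite("pics/d4.png",cv2.resize(s[20:180,270:410],None,fx=3.7,fy=3.7))
```

```text
[ 590.49 -354.49  286.86] 0.4006461479114509 [-0.02  0.22 -2.04]
```

View pics/d4.png

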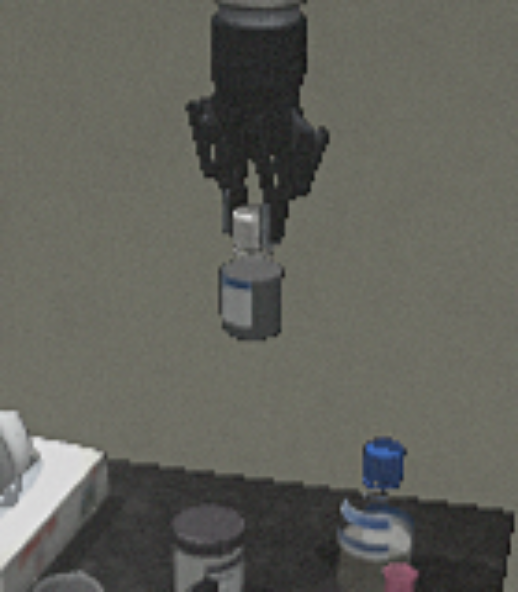

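Call:
{"op": "jog_arm", "data": {"rows": [[[0.003, 0.03, 0], 0, 0.8], [[0.007, 0.085, 0], 0, 0.8], [[0.012, 0.145, 0], 0, 0.8], [[0.017, 0.205, 0], 0, 0.8], [[0.022, 0.265, 0], 0, 0.8], [[0.028, 0.325, 0], 0, 0.8], [[0.033, 0.385, 0], 0, 0.8], [[0.038, 0.445, 0], 0, 0.8], [[0.042, 0.495, 0], 0, 0.8], [[0.045, 0.52, 0], 0, 0.8]]}}

```text
clock: 6.35
tool_pos: [632.4, 171.9, 277.7]
eef_rot: [1.564, 0.933, -1.568]
ft_force: [0.1, -0.6, -1.5]
opening: 0.402
```

Call:
{"op": "jog_arm", "data": {"rows": [[[0, 0.009, -0.02], 0, 0.8], [[0, 0.009, -0.06], 0, 0.8], [[0, 0.009, -0.1], 0, 0.8], [[0, 0.009, -0.12], 0, 0.8], [[0, 0.009, -0.12], 0, 0.8], [[0, 0.009, -0.12], 0, 0.8]]}}

```text
clock: 7.1
tool_pos: [634.8, 176.2, 160.7]
eef_rot: [1.571, 0.927, -1.567]
ft_force: [0.9, -0.1, -1.3]
opening: 0.404
```

Run:
```python
from h import *
o=bot.get_obs();print(o["tool_pos"],o["opening"],o["ft_force"],o["joint_positions"])
s=bot.capture("side");t=bot.capture("top")
cv2.imwrite("pics/e1s.png",s);cv2.imwrite("pics/e1t.png",t)
cv2.imwrite("pics/e1.png",np.hstack([cv2.resize(t[130:240,230:340],None,fx=3.6,fy=3.6),cv2.resize(s[180:290,230:340],None,fx=3.6,fy=3.6)]))
```

```text
[634.79 176.23 160.67] 0.4040347236899108 [ 0.85 -0.06 -1.34] [-0.75  0.61  0.61  1.67 -0.4   0.99 -0.5 ]
```

View pics/e1.png

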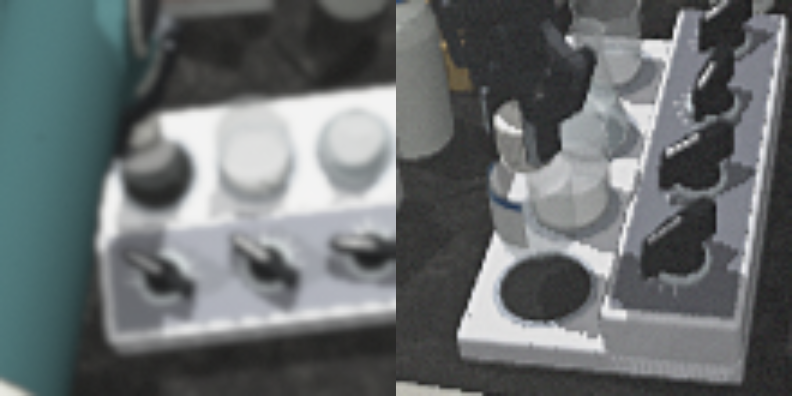

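```bash
python3 - <<'E'
from h import *
s=cv2.imread("pics/e1s.png");t=cv2.imread("pics/e1t.png")
a=np.linspace(0,2*np.pi,60)
for n,i in(("side",s),("top",t)):
    j=cv2.resize(i,None,fx=6,fy=6,interpolation=cv2.INTER_CUBIC)
    for z,r,c in((80,28,(0,0,255)),(157,28,(0,0,255)),(185,18,(0,255,0))):
        p=np.array([(proj(n,(634.8+r*np.cos(k),176.2+r*np.sin(k),z))+.5)*6 for k in a]).astype(int)
        cv2.polylines(j,[p],True,c,1)
    c=(proj(n,(634,176,100))*6).astype(int)
    cv2.imwrite(f"pics/e2{n}.png",j[c[1]-230:c[1]+270,c[0]-250:c[0]+250])
E
python3 -c "
import cv2,numpy as np
cv2.imwrite('pics/e2.png',cv2.resize(np.hstack([cv2.imread('pics/e2side.png'),cv2.imread('pics/e2top.png')]),(800,400)))"
```

```text
(no output)
```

View pics/e2.png

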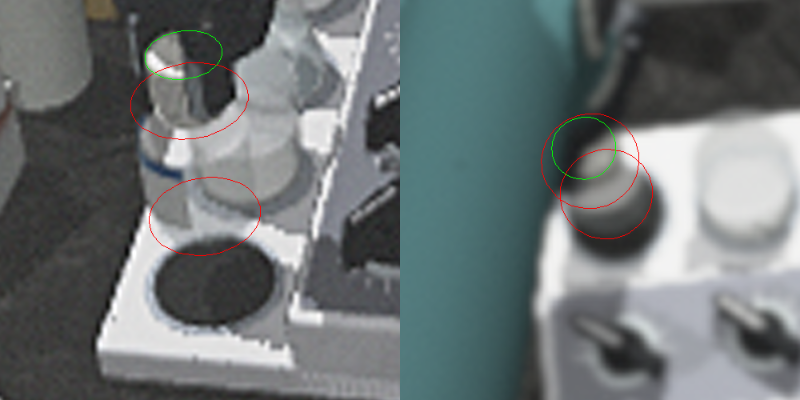

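The red and green overlays of the predicted bottle match its visible edges in both views. It hangs over the mat with its base at about z=80, so I'll lower it.

Call:
{"op": "jog_arm", "data": {"rows": [[[0, 0, -0.02], 0, 0.8], [[0, 0, -0.035], 0, 0.8], [[0, 0, -0.042], 0, 0.8], [[0, 0, -0.045], 0, 0.8], [[0, 0, -0.045], 0, 0.8], [[0, 0, -0.045], 0, 0.8]]}}

```text
clock: 7.95
tool_pos: [634.0, 176.9, 114.6]
eef_rot: [1.569, 0.928, -1.568]
ft_force: [-0.2, 0.1, -1.1]
opening: 0.402
```

Call:
{"op": "jog_arm", "data": {"rows": [[[0, 0, -0.001], 0, 0.8], [[0, 0, -0.002], 0, 0.8], [[0, 0, -0.002], 0, 0.8]]}}

```text
clock: 8.32
tool_pos: [634.1, 177.2, 113.7]
eef_rot: [1.57, 0.929, -1.568]
ft_force: [-1.7, 0.4, 6.8]
opening: 0.4
```

Touchdown: the vertical force went from -1.1 to +6.8 N. I'll release gently to a partial opening and retreat upward.

Call:
{"op": "jog_arm", "data": {"rows": [[[0, 0, 0], 0, 0.58], [[0, 0, 0], 0, 0.55], [[0, 0, 0], 0, 0.5], [[0, 0, 0], 0, 0.42], [[0, 0, 0], 0, 0.4], [[0, 0, 0.01], 0, 0.4], [[0, 0, 0.04], 0, 0.4], [[0, 0, 0.1], 0, 0.4], [[0, 0, 0.16], 0, 0.4], [[0, 0, 0.16], 0, 0.4]]}}

```text
clock: 9.57
tool_pos: [636.7, 176.8, 279.0]
eef_rot: [1.578, 0.926, -1.558]
ft_force: [0.3, 0.2, 0.6]
opening: 0.601
```

Call:
{"op": "jog_arm", "data": {"rows": [[[-0.1, -0.06, 0], 0, 0.4], [[-0.2, -0.12, 0.02], 0, 0.4], [[-0.22, -0.16, 0.02], 0, 0.4], [[-0.22, -0.16, 0.02], 0, 0.4], [[-0.22, -0.16, 0.02], 0, 0.4], [[-0.22, -0.16, 0.02], 0, 0.4]]}}

```text
clock: 10.32
tool_pos: [412.6, 16.3, 292.5]
eef_rot: [1.572, 0.93, -1.568]
ft_force: [0.4, 0.9, 0.2]
opening: 0.601
```

Run:
```python
from h import *
o=bot.get_obs();print(o["clock"],o["tool_pos"],o["opening"],o["ft_force"])
s=bot.capture("side");t=bot.capture("top")
cv2.imwrite("pics/f1s.png",s);cv2.imwrite("pics/f1t.png",t)
cv2.imwrite("pics/f1.png",np.hstack([cv2.resize(t[130:240,230:340],None,fx=3.6,fy=3.6),cv2.resize(s[180:290,230:340],None,fx=3.6,fy=3.6)]))
```

```text
10.325 [412.63  16.26 292.47] 0.6013566421611001 [0.41 0.86 0.21]
```

View pics/f1.png

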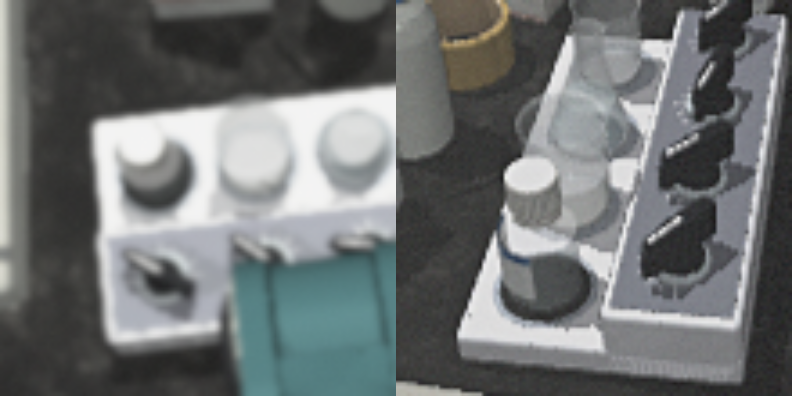

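The bottle stands upright on the mat, cap at top (269,170) and side (268,229). I'll measure its position against the mat, and refine the knob axis and direction.

Run:
```python
from h import *
s=cv2.imread("pics/f1s.png");t=cv2.imread("pics/f1t.png")
cv2.imwrite("pics/f2.png",np.hstack([cv2.resize(t[155:220,250:290],(400,650),interpolation=cv2.INTER_CUBIC)[:600],cv2.resize(s[220:280,250:290],(400,600),interpolation=cv2.INTER_CUBIC)]))
M=np.array([633.5,177.])
for z,r in((138,18),(33,28)):
  print(z,proj("top",(*M,z)),proj("side",(*M,z)))
```

```text
138 [268.37 169.1 ] [267.04 228.  ]
33 [272.77 178.  ] [271.2  259.33]
```

View pics/f2.png

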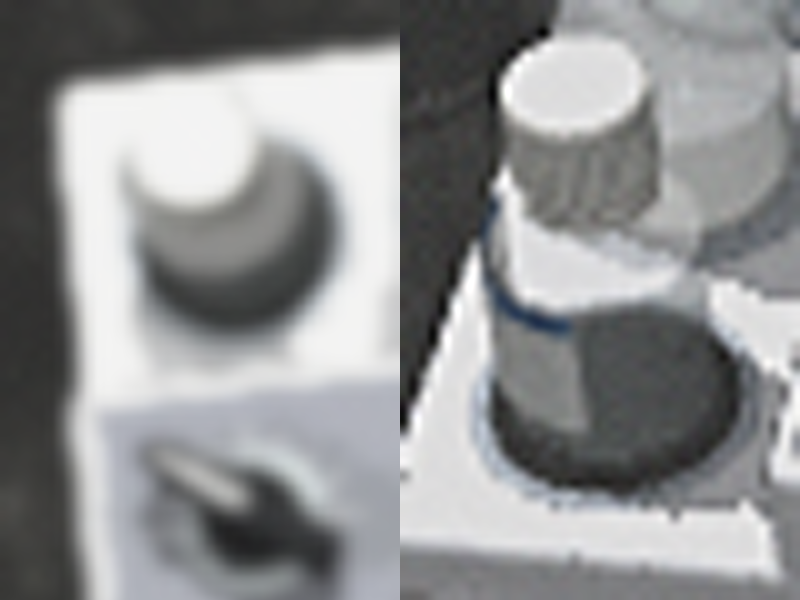

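The cap top is at side (267.5,228.2) and top (269.3,169.5); a bottle exactly centred on the mat would show at (267.0,228.0) and (268.4,169.1). So it's centred to about 2 mm. Now I'll go above knob 1. The jaws already stand square to the bar: jaw direction -0.51, bar direction about 1.05.

Call:
{"op": "jog_arm", "data": {"rows": [[[0.05, 0.06, -0.03], 0, 0.55], [[0.09, 0.1, -0.07], 0, 0.55], [[0.115, 0.135, -0.11], 0, 0.55], [[0.125, 0.146, -0.15], 0, 0.55], [[0.125, 0.146, -0.16], 0, 0.55], [[0.125, 0.146, -0.16], 0, 0.55], [[0.125, 0.146, -0.16], 0, 0.55]]}}

```text
clock: 11.3
tool_pos: [539.6, 162.3, 134.0]
eef_rot: [1.572, 0.927, -1.567]
ft_force: [0.4, 0.1, 1.2]
opening: 0.45
```

Run:
```python
from h import *
o=bot.get_obs();print(o["clock"],o["tool_pos"],o["opening"],o["ft_force"])
s=bot.capture("side");t=bot.capture("top")
cv2.imwrite("pics/g1.png",np.hstack([cv2.resize(t[130:230,230:330],None,fx=4,fy=4),cv2.resize(s[180:280,240:340],None,fx=4,fy=4)]))
```

```text
11.3 [539.62 162.29 134.03] 0.4503063502403256 [0.39 0.07 1.2 ]
```

View pics/g1.png

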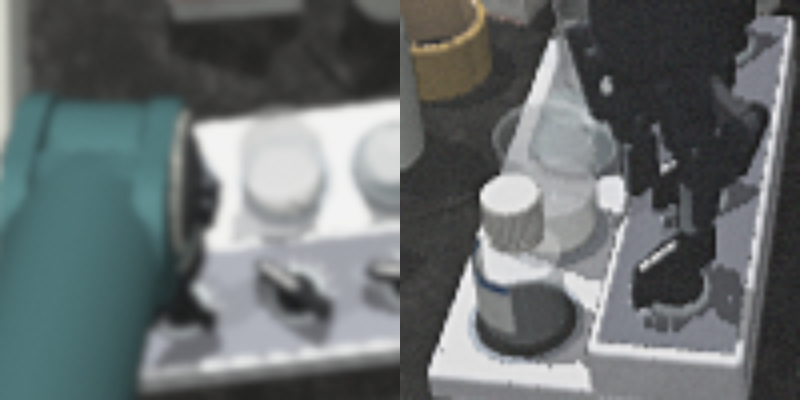

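The gripper is centred over knob 1: the two tips at side (315,232) straddle the bar at (308,240). The bottle is clear. Going down and closing.

Call:
{"op": "jog_arm", "data": {"rows": [[[0, 0, -0.03], 0, 0.55], [[0, 0, -0.045], 0, 0.55], [[0, 0, -0.054], 0, 0.55], [[0, 0, -0.054], 0, 0.55]], "squeeze": 25}}

```text
clock: 11.9
tool_pos: [538.7, 162.8, 78.3]
eef_rot: [1.569, 0.928, -1.569]
ft_force: [0.0, 0.8, 0.5]
opening: 0.451
```

Run:
```python
from h import *
o=bot.get_obs();print(o["clock"],o["tool_pos"],o["opening"],o["ft_force"])
s=bot.capture("side")
cv2.imwrite("pics/g2.png",cv2.resize(s[190:280,250:350],None,fx=6,fy=6))
```

```text
11.9 [538.67 162.76  78.32] 0.4505382660401764 [0.03 0.8  0.53]
```

View pics/g2.png

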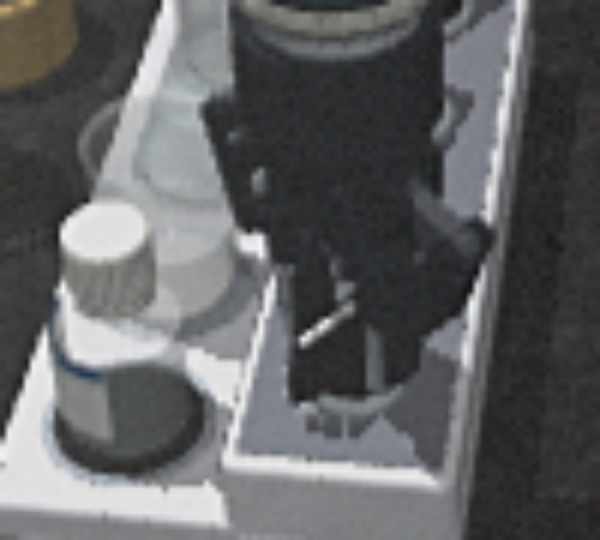

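The fingers straddle the bar without contact, with the white line visible at (304,244). Closing.

Call:
{"op": "jog_arm", "data": {"rows": [[[0, 0, 0], 0, 0.7], [[0, 0, 0], 0, 0.8], [[0, 0, 0], 0, 0.9], [[0, 0, 0], 0, 1.0], [[0, 0, 0], 0, 1.0]], "squeeze": 30}}

```text
clock: 12.58
tool_pos: [537.6, 163.9, 78.8]
eef_rot: [1.568, 0.931, -1.57]
ft_force: [-5.0, 1.7, 6.6]
opening: 0.162
```

Run:
```python
from h import *
from scipy.spatial.transform import Rotation as R
o=bot.get_obs();y=R.from_rotvec(o["eef_rot"]).as_matrix()[:,1];print(np.arctan2(y[1],y[0]),o["moment"],o["joint_positions"])
s=bot.capture("side")
cv2.imwrite("pics/g3.png",cv2.resize(s[190:280,250:350],None,fx=6,fy=6))
```

```text
-0.5012297183761761 [0.28 0.93 0.03] [-0.82  0.59  0.6   1.96 -0.48  0.74 -0.43]
```

View pics/g3.png

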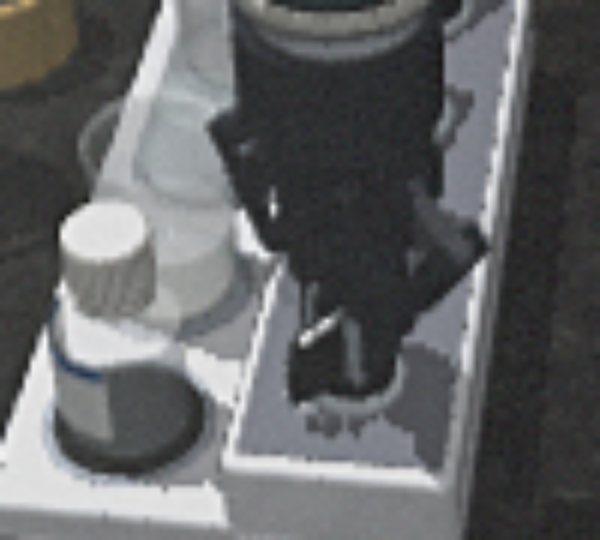

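Gripped (opening 0.16 ≈ 14 mm, the bar's thickness). Turning clockwise by 0.94 rad.

Call:
{"op": "jog_arm", "data": {"rows": [[[0, 0, 0], -0.1, 1.0], [[0, 0, 0], -0.22, 1.0], [[0, 0, 0], -0.34, 1.0], [[0, 0, 0], -0.46, 1.0], [[0, 0, 0], -0.58, 1.0], [[0, 0, 0], -0.7, 1.0], [[0, 0, 0], -0.82, 1.0], [[0, 0, 0], -0.92, 1.0], [[0, 0, 0], -0.94, 1.0], [[0, 0, 0], -0.94, 1.0]]}}

```text
clock: 13.88
tool_pos: [538.1, 163.2, 78.8]
eef_rot: [2.154, 0.14, -2.156]
ft_force: [-3.7, -0.5, 6.3]
opening: 0.158
```

Run:
```python
from h import *
from scipy.spatial.transform import Rotation as R
o=bot.get_obs();y=R.from_rotvec(o["eef_rot"]).as_matrix()[:,1];print(np.arctan2(y[1],y[0]),o["moment"],o["ft_force"],o["joint_positions"])
s=bot.capture("side")
cv2.imwrite("pics/g4.png",cv2.resize(s[190:280,250:350],None,fx=6,fy=6))
```

```text
-1.4418685758289242 [-0.08  0.69 -0.04] [-3.72 -0.48  6.34] [-0.98  0.67  0.84  1.97 -0.69  0.82 -1.19]
```

View pics/g4.png

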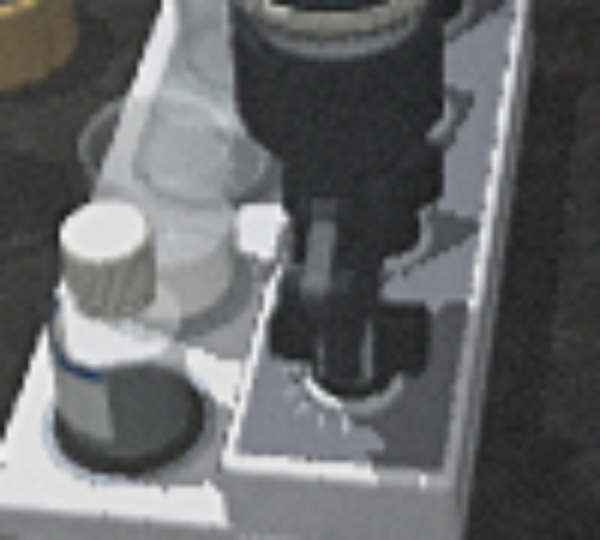

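The knob followed the turn. I'll release with a small opening to stay clear of knob 2, raise straight up, then back off to look.

Call:
{"op": "jog_arm", "data": {"rows": [[[0, 0, 0], 0, 0.78], [[0, 0, 0], 0, 0.68], [[0, 0, 0], 0, 0.65], [[0, 0, 0.02], 0, 0.65], [[0, 0, 0.07], 0, 0.65], [[0, 0, 0.13], 0, 0.65], [[0, 0, 0.19], 0, 0.65], [[0, 0, 0.21], 0, 0.65]]}}

```text
clock: 14.92
tool_pos: [540.4, 162.4, 292.9]
eef_rot: [2.163, 0.141, -2.15]
ft_force: [0.5, 0.2, -1.4]
opening: 0.354
```

Call:
{"op": "jog_arm", "data": {"rows": [[[-0.05, -0.05, 0], 0, 0.65], [[-0.11, -0.1, 0], 0, 0.65], [[-0.12, -0.15, 0], 0, 0.65], [[-0.12, -0.2, 0], 0, 0.65], [[-0.12, -0.24, 0], 0, 0.65], [[-0.12, -0.24, 0], 0, 0.65], [[-0.12, -0.24, 0], 0, 0.65]]}}

```text
clock: 15.8
tool_pos: [418.3, -76.6, 288.1]
eef_rot: [2.154, 0.14, -2.156]
ft_force: [0.8, 0.3, -0.3]
opening: 0.349
```

Run:
```python
from h import *
o=bot.get_obs();print(o["clock"],o["tool_pos"],o["opening"],o["ft_force"])
s=bot.capture("side");t=bot.capture("top")
cv2.imwrite("pics/k1s.png",s);cv2.imwrite("pics/k1t.png",t)
cv2.imwrite("pics/k1.png",np.hstack([cv2.resize(t[155:225,245:295],(400,560),interpolation=cv2.INTER_CUBIC),cv2.resize(s[215:285,280:330],(400,560),interpolation=cv2.INTER_CUBIC)]))
cv2.imwrite("pics/k2.png",np.vstack([t[130:260,200:480],s[120:250,200:480]]))
```

```text
15.8 [418.35 -76.62 288.1 ] 0.34946499608058657 [ 0.85  0.31 -0.31]
```

View pics/k1.png

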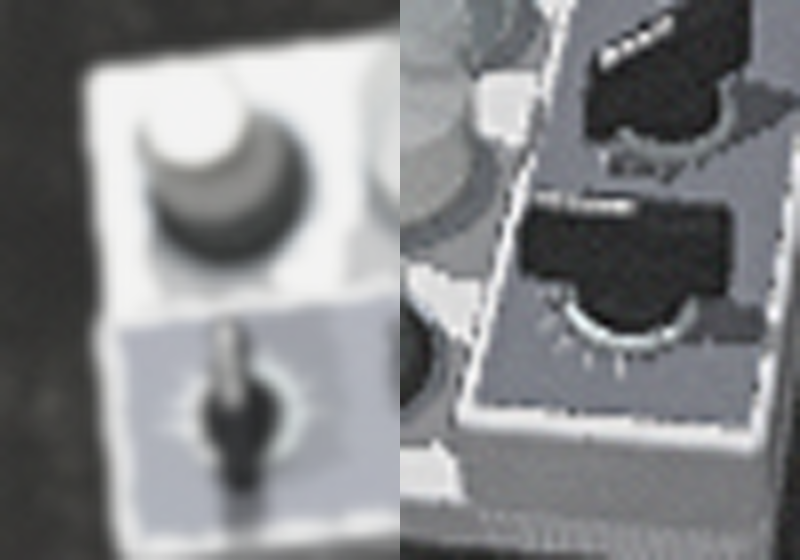

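View pics/k2.png

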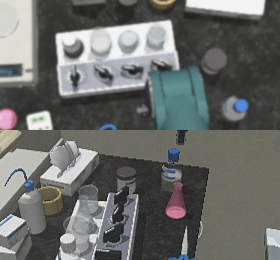

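Run:
```python
from h import *
N=onz("top",(273.9,195.3),107);T=onz("top",(275.1,215.5),107)
Ns=onz("side",(280+137/8,215+203/8),107);Ts=onz("side",(280+330/8,215+212/8),107)
for a,b in((N,T),(Ns,Ts)):
    d=a-b;print(a,b,np.linalg.norm(d),np.arctan2(d[1],d[0]))
A=(N+T)/2;print("to bottle",np.arctan2(176.8-162.9,634-538.4))
# yaw from mid edge (strip rear edge z=65): tick both ends
# knob angle check: predicted line at yaw .13 in both
for n in("top","side"):
    for y in(.08,.13,.18):
        ax=np.array([538.3,163.2]);u=np.array([np.cos(y),np.sin(y)])
        print(n,y,proj(n,(*(ax+34*u),107)),proj(n,(*(ax-30*u),107)))
# line brightness in top fit
for n,roi,zoff in(("top",(268,190,280,206),0),("side",(294,236,312,246),0)):
    im=cv2.imread(f"pics/k1{n[0]}.png");g=cv2.cvtColor(im,cv2.COLOR_BGR2GRAY)
    x0,y0,x1,y1=roi;print(n);print(g[y0:y1,x0:x1])
```

```text
[565.62 162.15 107.  ] [507.95 156.27 107.  ] 57.96391985899815 0.10156546101993409
[564.45 168.12 107.  ] [508.54 157.29 107.  ] 56.955341375687645 0.19133172678676902
to bottle 0.14438570412900448
top 0.08 [272.67 192.99] [273.5  215.31]
top 0.13 [272.07 193.04] [274.03 215.26]
top 0.18 [271.48 193.12] [274.56 215.19]
side 0.08 [294.3  239.17] [320.91 242.52]
side 0.13 [294.15 239.66] [321.02 242.08]
side 0.18 [294.03 240.16] [321.09 241.64]
top
[[188 182 176 171 169 172 178 183 186 190 200 221]
 [199 195 188 185 187 194 204 212 214 214 214 221]
 [217 215 209 204 207 214 219 221 224 223 223 225]
 [227 227 223 219 216 215 214 210 209 208 207 207]
 [218 217 212 199 190 183 175 176 180 178 176 175]
 [192 190 181 170 172 168 146 148 161 164 163 162]
 [179 177 169 164 179 180 143 127 147 160 160 161]
 [179 176 169 165 179 180 140 115 136 158 163 161]
 [178 178 172 165 170 170 133 109 136 164 173 166]
 [179 179 172 162 164 165 135 115 146 177 185 176]
 [183 181 170 153 155 162 140 122 154 190 200 192]
 [191 190 177 152 147 155 139 116 141 180 203 208]
 [199 205 192 157 143 155 144 107 10
[... 224 characters left out ...]
 73  66 101  79  73  66]
 [160 241 135 121 127 127 124 127 129 129 131 132 121 121 122 121 125 124]
 [215 209 128  99 100 124 126 123 129  99 128 132 136 132 134 137 135 136]
 [228 217 129 173 173 183 134 154 114  77  83  64  62  68  74  79 100 100]
 [238 180  87 111 124 146 120 165 155 178 178 198 195 224 180 103  57  57]
 [247 116  45  44  55  75  66  95  95 115 111 126 124 152 127  80  44  51]
 [211  76  35  46  43  42  38  33  43  43  43  42  43  49  51  50  49  56]
 [131  44  43  46  43  44  50  37  52  44  40  50  43  43  46  45  46  52]
 [105  45  40  47  47  44  48  48  47  46  45  46  44  41  42  46  44  46]
 [117  39  45  49  45  45  43  45  46  43  55  43  42  47  47  41  42  48]]
```

The knob direction measures 0.10 (top), 0.19 (side) and 0.13 (from the tool turn). The direction from the axis to the bottle is 0.13 to 0.14, so these agree within pixel noise. Last check: compare with the first pictures that nothing else moved.

Run:
```python
from h import *
out=[]
for n,roi in(("top",(150,260,240,480)),("side",(125,285,230,420))):
    a=cv2.imread(f"pics/{n}0.png");b=cv2.imread(f"pics/k1{n[0]}.png");y0,y1,x0,x1=roi
    d=cv2.absdiff(cv2.GaussianBlur(a,(3,3),0),cv2.GaussianBlur(b,(3,3),0)).max(2)[y0:y1,x0:x1]
    out.append(cv2.resize(np.vstack([b[y0:y1,x0:x1],cv2.cvtColor(np.minimum(d*2.,255).astype(np.uint8),cv2.COLOR_GRAY2BGR)]),(400,560)))
cv2.imwrite("pics/diff.png",np.hstack(out))
```

```text
(no output)
```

View pics/diff.png

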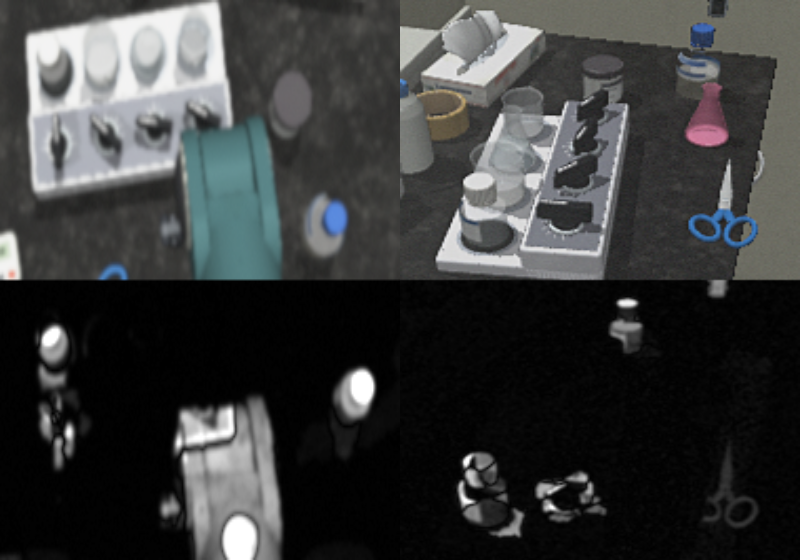

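The difference picture shows only the bottle's old and new places, knob 1 and the arm with its shadow. The other knobs and vessels are unchanged, so I'm handing in.

```bash
python3 -c "
from station import bot
print(bot.sign_off())"
```

```text
the job is handed in; nothing more can be done
None
```

I set the small white-capped bottle upright on the matted plate (plate 1, leftmost) and let go. I then turned knob 1 clockwise by 0.94 rad until its nose pointed at the bottle, and handed in at about 16 s with the gripper clear of everything.

- **Which bottle:** its cap top measured 104 mm high. The blue-capped one measured 141 mm, so that is the tall bottle.
- **Bottle position:** its cap lies within about 2 mm of the mat's centre in both views.
- **Knob direction:** the two views disagreed. The nose read 0.10 rad from the top camera and 0.19 rad from the side. The tool's own turn gave 0.13 rad, and the direction to the bottle is 0.13–0.14 rad. I took the spread as pixel noise and left the knob there.
- **Nothing else moved:** comparing with the first pictures, only the bottle, knob 1 and the arm with its shadow changed. In the top view the arm hid part of the area near knob 4, but the side view shows all three other knobs and all the vessels unchanged.

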